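# Refit the workshop radio's D-shaft knob and hold it in to pair

## Task

Put the workshop radio into pairing: first turn its mode selector to the long bar mark, then pick up the loose volume knob, turn it so that its keyed bore matches the D-shaped spindle, push it fully home and keep it pressed all the way in. Finish while still holding the knob pressed in (do not let go), and leave the drill, hinge jig and angle bracket where they are.

Things in the scene. Friction and masses are not known exactly. Their poses are not given: they have to be found in the camera images.
- radio: grey workshop radio lying on its back, 154 (x) x 266 (y) x 72 mm high, too heavy to shift, black rubber ends. Origin: centre of its underside; z up. Its flat control panel is its top, 72 mm above the origin. The mode selector sits at (-12, 70) mm and the bare D-spindle at (-5, -70) mm in its x, y.
- selector (a joint): mode selector angle, rad, growing clockwise seen from above. Clicks at 0, 0.6, 1.2, 1.8; it springs to the nearest when let go (up to about 0.06 N m). White panel marks 33 to 48 mm from its axis: small round dots at 0, 0.6 and 1.8, one long raised bar (16 x 5 mm, radial) at 1.2, the wanted position. It starts at about 0 or 0.6.
- selector_grip (a point): centre of the top of the selector's black grip bar, on its vertical turning axis, 31 mm above the panel. x: along the bar towards its pointer nose (white line on top); z up; turns with it. Bar 36 mm long (x), 14 mm wide (y), its sides free down to 6 mm above the panel, where a 40 mm disc begins; a low nose reaches 26 mm from the axis.
- spindle_tip (a point): centre of the top of the bare steel D-spindle: a vertical 14 mm round standing 22 mm out of the panel, with a flat 2 mm from its axis on the +x side of this frame (x points out of the flat; z up); its top 1.5 mm are 0.6 mm slimmer. A low black collar is at its foot. The flat's direction varies; it turns only stiffly (0.15 N m). The tip moves down as it is pressed.
- spindle (a joint): how far the spindle is pressed in, m: 0 out, 0.005 fully in. A spring pushes it out, 4 N at the start and 9 N fully in; it is a momentary push switch and comes back out when let go.
- knob: loose black volume knob, about 50 g, upright on the cabinet top, bore down. Origin: centre of its underside, on the bore axis; z up. A 47 mm disc 5 mm high at the foot; above it a grip bar 42 mm long (x), 25 mm wide (y), up to 30 mm high; a low pointer nose on the +x side reaches 29 mm from the axis; a white line on the bar's top is on the same side.
- drill: blue cordless drill driver standing on its battery, 1.3 kg, about 235 long x 78 x 218 mm high; origin: centre of the battery's underside. Leave alone.
- jig: black plastic hinge jig, plate 100 x 70 x 14 mm with a fence 24 mm high and two silver shelf pegs stuck in it; origin: centre of its underside. Leave alone.
- bracket: steel angle bracket, foot 70 x 40 x 4 mm, upright leaf 70 mm high on its +x end; origin: centre of the foot's underside. Leave alone.
- knob_bore (a point): mouth of the knob's blind D bore = the knob's origin and axes. 15 mm round, 14 mm deep, flat 2.5 mm from the axis on the nose (+x) side: the nose must point where the spindle's flat faces (within about 4 degrees to slide on freely). Fully home the spindle tip is 14 mm above this point, which is 8 mm above the panel (3 mm with the spindle pressed in).
- knob_nose (a point): end of the knob's pointer nose, 29.5 mm along x from the bore axis and 10 mm above the knob's underside; turns with the knob.
Not all that is in view belongs to the job. Leave any brown or orange look-alike of the knob alone.

How it is judged:
By the outcome, as a careful person would: the job done as asked, in the order asked, and still so for the second after the job is handed in, while the arm keeps its last pose, push and grip.
It also fails if it takes over 58 s, if anything falls off the work surface, if the arm or the gripper's body presses on something with over 40 N, if the wrist force passes 120 N, or if a joint passes its speed limit or range.

## Robot

A 6-joint arm with a two-finger parallel gripper is mounted at the origin on the work surface. World frame = base frame: x ahead of the robot, y to its left, z up, the work surface at z = 0. Lengths are in m, angles in rad, forces in N, time in s.
With the tool pointing down it reaches from about 0.225 to 0.875 m from the base axis. Payload 3.4 kg.
Tool frame: the origin (TCP) lies at the very end of the fingers, on their centre line; the grasp point (between the pads) lies 19 mm behind it; z points along the fingers, y is the line along which they close (so a half turn about z gives the same grasp; the last joint's range is limited). The gripper opens to 85 mm and grips with 20 to 120 N. Pads are 22 mm wide; open, the fingers measure 114 mm over their backs; the gripper's body (76 mm by 85 mm) begins 54 mm behind the grasp point. The pads swing forward as they close: fully open they stand 13 mm farther back than shut.
Start: joints at [1.035, 0.276, 1.505, -0, 1.361, -0.121], TCP at [0.232, 0.526, 0.231] pointing down, gripper open.
Joint ranges: [-2.89, 2.89], [-0.75, 2.08], [0.22, 2.7], [-1.18, 4.32], [0.11, 2.71], [-2.7, 2.7]. Speed limits (rad/s): [2.57, 2.57, 3.14, 3.14, 3.14, 3.14].

## Interface

Orientations are given as a unit quaternion [w, x, y, z].
In Python, from rig import get_state, optics, sign_off gives the robot as it stands.
- The arm moves only by the tool send_rows, never from a script. Its argument "increments" is a list of rows, each an object with "gripper": the gripper's target within -1 to 1 (shut at 1, half-way at 0, fully open at -1); "linear": the shift along the world's x, y, z in m, a list of three; "delta_rot": the turn, a rotation vector about the world's x, y, z in rad, a list of three. In form: [{"gripper": gripper, "linear": [dx, dy, dz], "delta_rot": [rx, ry, rz]}, ...]. A call has 1 to 8 rows; each row is the pose to reach, as a shift and turn from the pose commanded when the call began; what a row does not reach only later rows make up. A row lasts 1/10 s, in which the tool goes at most 50 mm and 8.59 degrees, less where a joint would pass 70% of its speed; a pose out of reach is approached as far as the arm can. A call with a gripper value outside its range is refused whole. The fingers move at their own pace and stop on an object; "newtons" is the grip in N (left out, the last holds). Time passes only in rows, so rows that repeat a pose let the fingers close. It gives the time, the measured TCP pose, the force, the opening and the grip force at its end, in the units of the state.
- get_state(): the state, without advancing time (a new reading comes with each control period).
- optics.get_image(name): name is "scene" or "top" or "wrist"; returns a dict with "pixels" (400x640x3 uint8, blue, green, red), "K" (3x3 intrinsics, pixels), "k1" (the pictures are not rectified: a ray, as slopes to the right and down, at radius r is drawn at 1 + k1 r^2 times it, then the intrinsics apply), "rvec" (rotation vector, rad) and "tvec" (3), from world to camera coordinates, as OpenCV has them; the wrist camera has in their place "T_tool_cam" (4x4, takes a point from camera to tool coordinates, whose origin is the TCP and whose axes are the flange's). Camera axes: x right, y down, z forward; pixel columns grow to the right and rows downward; lengths in m; the calibration is good to about 2 mm. A picture is of the moment at which its call begins: read the wrist's pose just before it. There is no depth.
- sign_off(): hands the job in; it is judged then, once.
The state is a dict: "clock": time; "qpos": joint angles; "qd": joint speeds; "effort": joint torques, N m; "position": TCP position; "ee_rot": TCP orientation; "contact_force": force on the tool from outside, world axes, zero at the start; "moment": the same for the moment, N m; "width": finger opening in m; "gripper_force": force on a finger pad.
Only numpy, scipy, OpenCV 4.12 (cv2) and the standard library are available. Lean on these libraries where they do the work, as an engineer would, in place of code of your own. Each camera call takes 0.05 s, during which the arm holds its last target. There are 200 camera calls.

## Working session

There is one attempt and no reset: what is moved stays moved. The work goes in short steps, Python scripts to look and compute and a tool call to move; the robot and the scene stay as the last step left them, time stands still between calls to the robot, and variables do not carry over. Pictures are saved under pics/ and viewed, at most 11 in all, crops included, and the job is handed in when it is done.

Besides the shell and the picture viewer there is one more tool, called after "Emit:" by a JSON object that holds its "method" and its "body", one argument or row to a line. send_rows: Moves the arm, as the interface text tells. Its arguments: {"type":"object","properties":{"increments":{"type":"array"},"newtons":{"type":"number"}},"required":["increments"]}

```bash
mkdir -p pics; ls
cat > h.py <<'E'
import numpy as np, cv2
from rig import get_state, optics, sign_off
from scipy.spatial.transform import Rotation as R
def grab(n):
    s=get_state(); im=optics.get_image(n)
    K=np.array(im["K"]);k1=im["k1"]
    if n=="wrist":
        q=np.array(s["ee_rot"]);T=np.eye(4);T[:3,:3]=R.from_quat(q[[1,2,3,0]]).as_matrix();T[:3,3]=s["position"]
        W=T@np.array(im["T_tool_cam"])
    else:
        W=np.eye(4);Rm=cv2.Rodrigues(np.array(im["rvec"],float))[0];W[:3,:3]=Rm.T;W[:3,3]=-Rm.T@np.array(im["tvec"],float).ravel()
    return np.array(im["pixels"]),K,k1,W
def topix(P,K,k1,W):
    c=(np.linalg.inv(W)@np.r_[P,1])[:3];p=c[:2]/c[2];p=p*(1+k1*(p@p));return K[:2,:2]@p+K[:2,2]
def toplane(uv,z,K,k1,W):
    d=cv2.undistortPoints(np.array([[uv]],float),K,np.array([k1,0,0,0.]))[0,0]
    r=W[:3,:3]@np.r_[d,1];o=W[:3,3];return o+r*(z-o[2])/r[2]
E
python3 - <<'E'
from h import *
import pickle
D={}
for n in("top","scene"):
    D[n]=grab(n);cv2.imwrite(f"pics/{n}.png",D[n][0]);print(n,D[n][1].tolist(),D[n][2],D[n][3].round(3).tolist())
pickle.dump(D,open("d.pkl","wb"))
print(get_state())
E
```

```text
pics
top [[384.9810851548307, 0.0, 312.479922798231], [0.0, 384.9810851548307, 198.53608482011276], [0.0, 0.0, 1.0]] -0.050691908742068324 [[0.011, -0.998, 0.068, 0.577], [-1.0, -0.011, 0.003, 0.058], [-0.002, -0.068, -0.998, 1.093], [0.0, 0.0, 0.0, 1.0]]
scene [[467.34618550357567, 0.0, 317.3987531208048], [0.0, 467.34618550357567, 201.87758895512178], [0.0, 0.0, 1.0]] -0.038895213720819444 [[0.609, 0.448, -0.655, 1.478], [0.793, -0.343, 0.503, -0.598], [0.001, -0.826, -0.564, 0.827], [0.0, 0.0, 0.0, 1.0]]
{'clock': 0.1, 'qpos': array([ 1.03501704e+00,  2.76550047e-01,  1.50603771e+00,  4.11799339e-06,
        1.36065950e+00, -1.20973540e-01]), 'qd': array([-0.00039939,  0.00016023, -0.00144156,  0.00038806,  0.00035519,
        0.00049672]), 'effort': array([ 2.82815781e-04, -4.17698550e+01, -2.46402365e+01, -2.92604491e-04,
        5.75908693e-03,  2.93379026e-05]), 'position': array([0.23148017, 0.52583474, 0.23050333]), 'ee_rot': array([-2.68716231e-04,  2.05919480e-01,  9.78568589e-01, -7.82447896e-04]), 'contact_force': array([-0.79989384,  0.8137002 ,  0.07806788]), 'moment': array([ 0.02022787, -0.03444743,  0.02476883]), 'gripper_force': 0.0, 'width': 0.08526342510904426}
```

View pics/top.png

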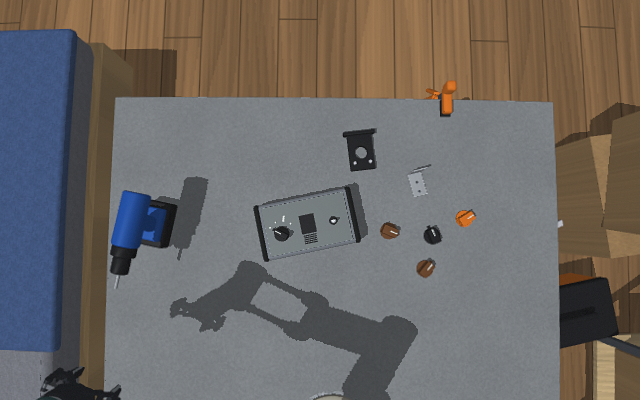

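View pics/scene.png

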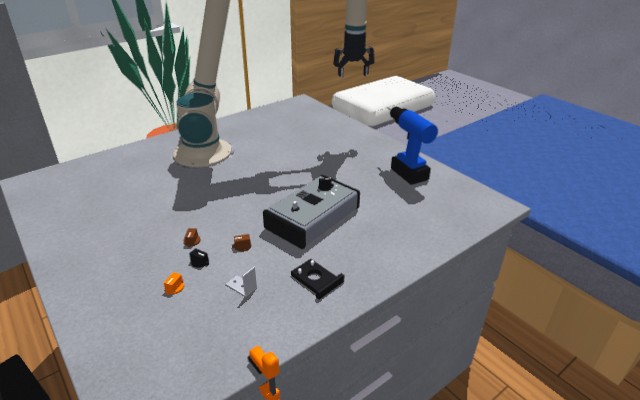

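The top image shows the radio at about (308,223), its selector at (282,233) and its spindle at (334,220). The knob candidates are black (432,235), brown (390,231), brown (426,268) and orange (466,218). The black one fits, since the look-alikes are brown or orange. I'll check it in a crop.

Run:
```python
from h import *
import pickle
D=pickle.load(open("d.pkl","rb"));im,K,k1,W=D["top"]
a=cv2.resize(im[180:270,250:370],None,fx=6,fy=6,interpolation=cv2.INTER_CUBIC)[:, :720]
b=cv2.resize(im[200:285,370:490],None,fx=6,fy=6,interpolation=cv2.INTER_CUBIC)
c=np.vstack([a,b]);c=cv2.resize(c,None,fx=.57,fy=.57,interpolation=cv2.INTER_AREA);print(c.shape);cv2.imwrite("pics/crop1.png",c)
for n,uv,z in(("sel",(282,233),.1),("spin",(334,220),.09),("knob",(432,235),.03)): print(n,toplane(uv,z,K,k1,W).round(4))
```

```text
(598, 410, 3)
sel [0.5555 0.1385 0.1   ]
spin [0.5905 0.0045 0.09  ]
knob [ 0.5527 -0.2701  0.03  ]
```

View pics/crop1.png

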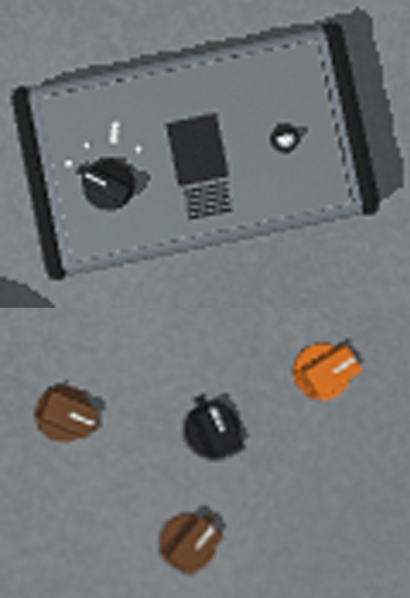

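The black knob's nose points up-left, at roughly 24° world yaw. The selector line points at the first dot, so it is at 0 and needs to go 1.2 rad clockwise to the bar.

Emit:
{"method": "send_rows", "body": {
  "increments": [
    {"gripper":-1,"linear":[0.107,-0.13,0.02],"delta_rot":[0,0,-0.53]},
    {"gripper":-1,"linear":[0.107,-0.13,0.02],"delta_rot":[0,0,-0.53]},
    {"gripper":-1,"linear":[0.107,-0.13,0.02],"delta_rot":[0,0,-0.53]},
    {"gripper":-1,"linear":[0.213,-0.26,0.03],"delta_rot":[0,0,-1.06]},
    {"gripper":-1,"linear":[0.213,-0.26,0.03],"delta_rot":[0,0,-1.06]},
    {"gripper":-1,"linear":[0.213,-0.26,0.03],"delta_rot":[0,0,-1.06]},
    {"gripper":-1,"linear":[0.213,-0.26,0.03],"delta_rot":[0,0,-1.06]},
    {"gripper":-1,"linear":[0.32,-0.388,0.04],"delta_rot":[0,0,-1.588]}
  ]
}}

```text
clock: 0.9
position: [0.4768, 0.2269, 0.2641]
ee_rot: [-0.001, 0.724, 0.689, -0.0]
contact_force: [-0.2, 0.2, 1.7]
width: 0.0853
gripper_force: 0.0
```

Emit:
{"method": "send_rows", "body": {
  "increments": [
    {"gripper":-1,"linear":[0,0,0],"delta_rot":[0,0,0]},
    {"gripper":-1,"linear":[0,0,0],"delta_rot":[0,0,0]},
    {"gripper":-1,"linear":[0,0,0],"delta_rot":[0,0,0]},
    {"gripper":-1,"linear":[0,0,0],"delta_rot":[0,0,0]},
    {"gripper":-1,"linear":[0,0,0],"delta_rot":[0,0,0]}
  ]
}}

```text
clock: 1.4
position: [0.4759, 0.229, 0.2643]
ee_rot: [-0.0, 0.722, 0.692, -0.0]
contact_force: [-1.1, -0.4, 0.5]
width: 0.0856
gripper_force: 0.0
```

Run:
```python
from h import *
import pickle
g=grab("wrist");pickle.dump(g,open("w1.pkl","wb"));cv2.imwrite("pics/w1.png",g[0]);s=get_state();print(s["position"],s["qpos"],s["clock"]);print(g[1],g[3].round(3))
```

```text
[0.47601418 0.22892022 0.26436233] [3.16430046e-01 1.87631141e-01 1.54284087e+00 8.54751338e-05
 1.41107485e+00 3.58288017e-01] 1.45
[[293.08922957   0.         323.12066242]
 [  0.         293.08922957 202.55191261]
 [  0.           0.           1.        ]] [[ 0.999 -0.04  -0.013  0.477]
 [-0.042 -0.954 -0.298  0.305]
 [-0.001  0.298 -0.954  0.406]
 [ 0.     0.     0.     1.   ]]
```

View pics/w1.png

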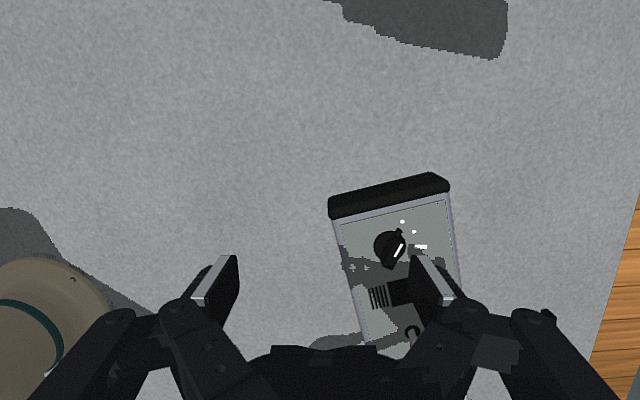

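The wrist view shows the selector disc at about (389,249), the dots at (402,221) and (414,232), and the bar at (420,246). The rotation order confirms the selector is at dot 0. The rest of the approach was clipped, so I'll measure from here.

```bash
cat > m.py <<'E'
from h import *
def blobs(g,z,box,thr=200,amin=2):
    im,K,k1,W=g;u0,v0,u1,v1=box
    m=(im[v0:v1,u0:u1].min(2)>thr).astype(np.uint8)
    n,l,st,c=cv2.connectedComponentsWithStats(m)
    for i in range(1,n):
        if st[i,4]>=amin:
            p=c[i]+[u0,v0];ys,xs=np.nonzero(l==i)
            e=""
            if st[i,4]>=6:
                q=np.c_[xs,ys]+[u0,v0];w=np.array([toplane(a,z,K,k1,W)[:2] for a in q]);ev,V=np.linalg.eigh(np.cov(w.T));e=f"axis {np.degrees(np.arctan2(V[1,1],V[0,1])):.0f} len {4*ev[1]**.5:.4f}"
            print(p.round(1),st[i,4],toplane(p,z,K,k1,W)[:2].round(4),e)
E
python3 - <<'E'
from m import *
import pickle
g=pickle.load(open("w1.pkl","rb"));D=pickle.load(open("d.pkl","rb"))
blobs(g,.072,(370,200,440,280));print("line top z");blobs(g,.103,(370,235,410,270))
print(toplane((389,249),.078,*g[1:]),toplane((390,251),.103,*g[1:]))
print("top");blobs(D["top"],.072,(260,205,300,245));blobs(D["top"],.103,(270,225,295,245));blobs(D["top"],.09,(325,212,342,230))
# radio edge line in top image
E
```

```text
[401.8 221.2] 13 [0.5675 0.1724] axis -176 len 0.0059
[413.3 231.2] 12 [0.5823 0.1585] axis 140 len 0.0058
[397.9 249.7] 30 [0.5641 0.1341] axis 63 len 0.0234
[421.2 246.3] 41 [0.5933 0.1375] axis 171 len 0.0170
line top z
[397.9 249.7] 30 [0.556  0.1499] axis 63 len 0.0212
[0.55142228 0.1385807  0.078     ] [0.54697279 0.14864375 0.103     ]
top
[283.  218.4] 8 [0.5936 0.1387] axis 172 len 0.0206
[269.5 227. ] 2 [0.5703 0.1741] 
[277.5 232. ] 6 [0.5574 0.1527] axis 66 len 0.0218
[277.5 232. ] 6 [0.558  0.1498] axis 66 len 0.0212
[332.8 220.4] 5 [0.5895 0.0076]
```

Emit:
{"method": "send_rows", "body": {
  "increments": [
    {"gripper":-1,"linear":[0.04,-0.045,0],"delta_rot":[0,0,-0.15]},
    {"gripper":-1,"linear":[0.08,-0.09,0],"delta_rot":[0,0,-0.3]},
    {"gripper":-1,"linear":[0.08,-0.09,0],"delta_rot":[0,0,-0.45]},
    {"gripper":-1,"linear":[0.08,-0.09,0],"delta_rot":[0,0,-0.53]},
    {"gripper":-1,"linear":[0.08,-0.09,0],"delta_rot":[0,0,-0.53]}
  ]
}}

```text
clock: 1.95
position: [0.5569, 0.1379, 0.264]
ee_rot: [-0.0, 0.878, 0.478, -0.0]
contact_force: [-0.4, 0.6, 0.6]
width: 0.0852
gripper_force: 0.0
```

Run:
```python
from m import *
import pickle
g=grab("wrist");pickle.dump(g,open("w2.pkl","wb"));s=get_state();print(s["position"],s["ee_rot"],s["clock"])
c=cv2.resize(g[0],None,fx=1.2,fy=1.2);cv2.imwrite("pics/w2.png",c)
for P in((.555,.1385,.103),(.5905,.0045,.094)):print(topix(P,*g[1:]))
blobs(g,.072,(200,150,440,390))
```

```text
[0.55654026 0.13834935 0.26415435] [-1.67883059e-04  8.77826101e-01  4.78979411e-01 -1.77266886e-04] 2.0
[323.03099508 184.98167495]
[409.07678635 259.21330386]
[316.5 150. ] 2 [0.5667 0.1703] 
[333.5 151.3] 14 [0.5821 0.1586] axis 137 len 0.0050
[350.2 161.8] 60 [0.5918 0.138 ] axis 175 len 0.0187
[318.2 176. ] 41 [0.5519 0.1442] axis 64 len 0.0232
[349.2 181.4] 16 [0.5789 0.119 ] axis 160 len 0.0058
[405.4 259.4] 32 [ 0.586 -0.007] axis 90 len 0.0115
```

View pics/w2.png

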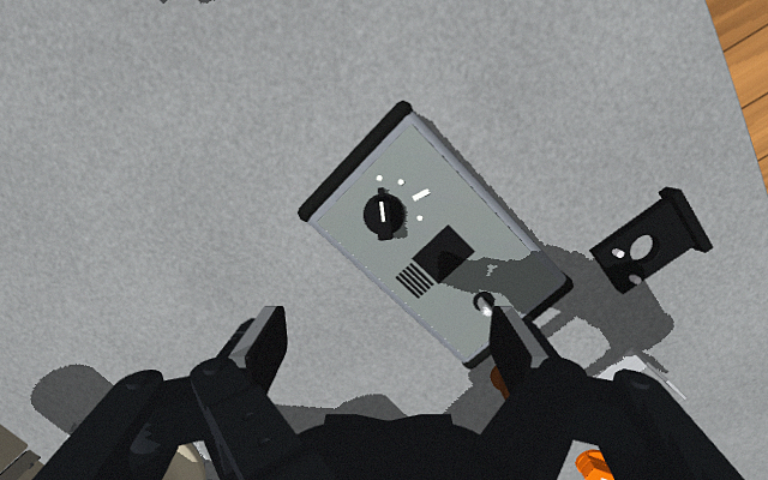

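The selector now shows at (384,214) in the enlarged wrist view, the dots at (380,178), (401,182) and (420,218), the bar at (420,194) and the spindle at about (486,302). Next I'll fit the selector axis.

Run:
```python
from m import *
import pickle
from scipy.optimize import least_squares
g=pickle.load(open("w2.pkl","rb"))
M=np.array([[.5667,.1703],[.5821,.1586],[.5918,.138],[.5789,.119]]);a=np.array([0,.6,1.2,1.8])
f=lambda p:(p[:2]+p[2]*np.c_[np.cos(p[3]-a),np.sin(p[3]-a)]-M).ravel()
r=least_squares(f,[.55,.14,.04,1.1]);print(r.x,np.degrees(r.x[3]),r.fun*1e3)
print("line z.103");blobs(g,.103,(305,160,330,200))
s=get_state();q=s["ee_rot"];y=R.from_quat(np.array(q)[[1,2,3,0]]).as_matrix()[:,1];print(np.degrees(np.arctan2(y[1],y[0])))
crop=g[0][235:275,380:430];cv2.imwrite("pics/c2.png",cv2.resize(crop,None,fx=10,fy=10,interpolation=cv2.INTER_CUBIC))
```

```text
[0.55330427 0.13936724 0.03488385 1.16138345] 66.5423703461089 [ 0.49051056  1.06810216  0.73412587 -0.66207124 -3.6378876   0.02047871
  2.41325117 -0.42650968]
line z.103
[318.2 176. ] 41 [0.556  0.1495] axis 64 len 0.0210
-32.76246626770006
```

View pics/c2.png

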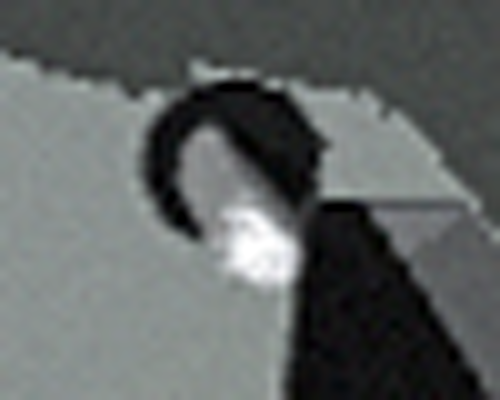

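Emit:
{"method": "send_rows", "body": {
  "increments": [
    {"gripper":-0.4,"linear":[-0.005,0.001,-0.04],"delta_rot":[0,0,0.13]},
    {"gripper":-0.4,"linear":[-0.005,0.001,-0.085],"delta_rot":[0,0,0.13]},
    {"gripper":-0.4,"linear":[-0.005,0.001,-0.13],"delta_rot":[0,0,0.13]},
    {"gripper":-0.4,"linear":[-0.005,0.001,-0.165],"delta_rot":[0,0,0.13]},
    {"gripper":-0.4,"linear":[-0.005,0.001,-0.18],"delta_rot":[0,0,0.13]},
    {"gripper":-0.4,"linear":[-0.005,0.001,-0.18],"delta_rot":[0,0,0.13]},
    {"gripper":-0.4,"linear":[-0.005,0.001,-0.18],"delta_rot":[0,0,0.13]}
  ]
}}

```text
clock: 2.7
position: [0.5519, 0.1397, 0.0849]
ee_rot: [0.0, 0.845, 0.535, 0.0]
contact_force: [-0.6, -0.4, -0.4]
width: 0.0595
gripper_force: 0.0
```

Emit:
{"method": "send_rows", "body": {
  "increments": [
    {"gripper":1,"linear":[0,0,0],"delta_rot":[0,0,0]},
    {"gripper":1,"linear":[0,0,0],"delta_rot":[0,0,0]},
    {"gripper":1,"linear":[0,0,0],"delta_rot":[0,0,0]},
    {"gripper":1,"linear":[0,0,0],"delta_rot":[0,0,0]},
    {"gripper":1,"linear":[0,0,0],"delta_rot":[0,0,0]},
    {"gripper":1,"linear":[0,0,0],"delta_rot":[0,0,0]}
  ],
  "newtons": 30
}}

```text
clock: 3.3
position: [0.5529, 0.1389, 0.0856]
ee_rot: [0.001, 0.845, 0.534, 0.001]
contact_force: [0.2, 0.1, 5.7]
width: 0.0131
gripper_force: 33.7
```

Emit:
{"method": "send_rows", "body": {
  "increments": [
    {"gripper":1,"linear":[0,0,0.003],"delta_rot":[0,0,-0.14]},
    {"gripper":1,"linear":[0,0,0.003],"delta_rot":[0,0,-0.28]},
    {"gripper":1,"linear":[0,0,0.003],"delta_rot":[0,0,-0.42]},
    {"gripper":1,"linear":[0,0,0.003],"delta_rot":[0,0,-0.56]},
    {"gripper":1,"linear":[0,0,0.003],"delta_rot":[0,0,-0.7]},
    {"gripper":1,"linear":[0,0,0.003],"delta_rot":[0,0,-0.84]},
    {"gripper":1,"linear":[0,0,0.003],"delta_rot":[0,0,-0.98]},
    {"gripper":1,"linear":[0,0,0.003],"delta_rot":[0,0,-1.12]}
  ]
}}

```text
clock: 4.1
position: [0.551, 0.1417, 0.0857]
ee_rot: [-0.003, 1.0, -0.0, -0.001]
contact_force: [1.0, 7.8, -7.5]
width: 0.0133
gripper_force: 31.9
```

Emit:
{"method": "send_rows", "body": {
  "increments": [
    {"gripper":1,"linear":[0,0,0],"delta_rot":[0,0,-0.1]},
    {"gripper":1,"linear":[0,0,0],"delta_rot":[0,0,-0.1]},
    {"gripper":1,"linear":[0,0,0],"delta_rot":[0,0,-0.1]},
    {"gripper":1,"linear":[0,0,0],"delta_rot":[0,0,-0.1]}
  ]
}}

```text
clock: 4.5
position: [0.5511, 0.142, 0.0857]
ee_rot: [-0.003, 0.999, -0.047, -0.001]
contact_force: [1.7, 7.8, -8.9]
width: 0.0127
gripper_force: 31.9
```

Emit:
{"method": "send_rows", "body": {
  "increments": [
    {"gripper":-0.3,"linear":[0,0,0],"delta_rot":[0,0,0]},
    {"gripper":-0.3,"linear":[0,0,0.005],"delta_rot":[0,0,0]},
    {"gripper":-0.3,"linear":[0,0,0.01],"delta_rot":[0,0,0]},
    {"gripper":-0.3,"linear":[0,0,0.05],"delta_rot":[0,0,0]},
    {"gripper":-0.3,"linear":[-0.01,-0.04,0.09],"delta_rot":[0,0,0]},
    {"gripper":-1,"linear":[-0.02,-0.085,0.11],"delta_rot":[0,0,0]},
    {"gripper":-1,"linear":[-0.02,-0.12,0.11],"delta_rot":[0,0,0]},
    {"gripper":-1,"linear":[-0.02,-0.12,0.11],"delta_rot":[0,0,0]}
  ]
}}

```text
clock: 5.3
position: [0.5324, 0.0142, 0.1998]
ee_rot: [0.002, 0.999, -0.049, 0.002]
contact_force: [0.5, 0.3, 0.3]
width: 0.0855
gripper_force: 0.0
```

Run:
```python
from m import *
import pickle
g=grab("wrist");pickle.dump(g,open("w3.pkl","wb"));s=get_state();print(s["position"],s["ee_rot"],s["clock"])
print("panel");blobs(g,.072,(0,0,640,390),amin=5)
u=topix((.5886,.0043,.094),*g[1:]);v=topix((.56,.138,.08),*g[1:]);print(u,v)
a=u.astype(int);b=v.astype(int)
f=lambda p,r,s:cv2.resize(cv2.copyMakeBorder(g[0],60,60,60,60,cv2.BORDER_CONSTANT)[p[1]-r+60:p[1]+r+60,p[0]-r+60:p[0]+r+60],(s,s),interpolation=cv2.INTER_CUBIC)
print("origin",a-25,b-50);cv2.imwrite("pics/c3.png",np.hstack([f(a,25,400),f(b,50,400)]))
```

```text
[0.5320545  0.0165603  0.19893122] [ 3.73661263e-04  9.98810588e-01 -4.87379718e-02  1.37092743e-03] 5.35
panel
[585.2 128.6] 17 [ 0.5696 -0.2336] axis -163 len 0.0080
[319.  135.5] 14 [0.586  0.0116] axis -171 len 0.0053
[180.3 143.2] 112 [0.5921 0.1385] axis 175 len 0.0196
[485.9 143.8] 56 [ 0.5641 -0.1405] axis 67 len 0.0202
[161.2 156. ] 31 [0.5825 0.1592] axis 180 len 0.0062
[203.3 155.2] 33 [0.5792 0.1197] axis -167 len 0.0066
[150.6 173.4] 29 [0.5675 0.1736] axis 174 len 0.0060
[169.6 184. ] 66 [0.5556 0.1579] axis 175 len 0.0237
[327.24218392 133.4344029 ] [185.08169945 179.22270334]
origin [302 108] [135 129]
```

View pics/c3.png

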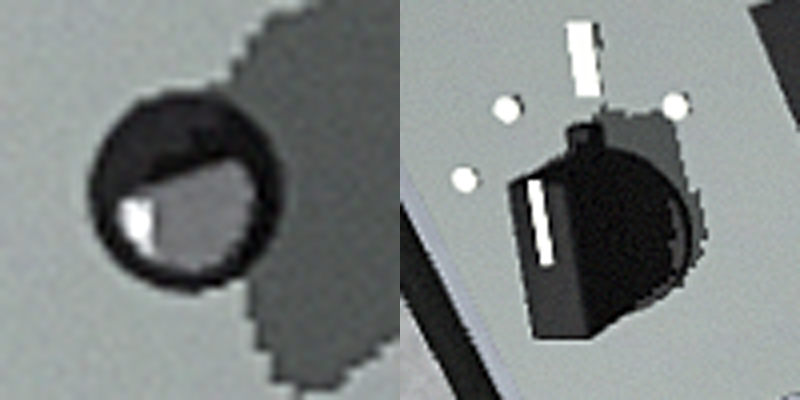

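The selector nose now points at the long bar mark. The spindle's flat edge runs from (120,200) to (240,158) in the left crop, facing up-left. I'll fit the D shape.

Run:
```python
from m import *
import pickle
from scipy.optimize import minimize
g=pickle.load(open("w3.pkl","rb"));im,K,k1,W=g
sub=im[112:150,306:346].min(2).astype(float)
m=cv2.connectedComponentsWithStats((sub>62).astype(np.uint8))
l,st=m[1],m[2];i=l[25,21];print(st[i],[tuple(x) for x in (l==i).astype(int)][:0])
for r in (l==i).astype(int): print("".join(".#"[x] for x in r))
# model fit: render D in image with supersample
yy,xx=np.mgrid[112:150,306:346]
w=np.array([[toplane((x,y),.094,K,k1,W)[:2] for x,y in zip(a,b)] for a,b in zip(xx,yy)])*1e3
M=(l==i).astype(float)
def cost(p):
    d=w-p[:2];n=np.array([np.cos(p[2]),np.sin(p[2])]);R0=6.7
    s=np.minimum(R0-np.hypot(d[...,0],d[...,1]),2.0-d@n)
    return ((1/(1+np.exp(-s/.25))-M)**2).sum()
best=min((minimize(cost,[587,5,t],method="Nelder-Mead") for t in np.arange(-3,3.2,.4)),key=lambda r:r.fun);print(best.x,np.degrees(best.x[2]),best.fun,M.sum())
# straight edge
n=np.array([toplane(p,.094,K,k1,W)[:2] for p in((317,133),(332,127.75))]);d=n[1]-n[0];print("edge normal",np.degrees(np.arctan2(d[0],-d[1])))
```

```text
[ 10  16  18  14 173] []
........................................
........................................
........................................
........................................
........................................
........................................
........................................
........................................
........................................
........................................
........................................
........................................
........................................
........................................
........................................
........................................
........................##..............
....................#######.............
.................##########.............
.............###############............
............################............
...........################.............
..........#################.............
..........#################.............
...........################.............
...........################.............
............##############..............
.............############...............
..............##########................
.................#####..................
........................................
........................................
........................................
........................................
........................................
........................................
........................................
........................................
[5.89387904e+02 6.58520672e+00 2.18388786e-01] 12.51275573254802 18.941291470177728 173.0
edge normal 13.223412713782011
```

Emit:
{"method": "send_rows", "body": {
  "increments": [
    {"gripper":-1,"linear":[-0.004,-0.04,-0.006],"delta_rot":[0,0,0.12]},
    {"gripper":-1,"linear":[-0.008,-0.085,-0.012],"delta_rot":[0,0,0.24]},
    {"gripper":-1,"linear":[-0.012,-0.13,-0.018],"delta_rot":[0,0,0.36]},
    {"gripper":-1,"linear":[-0.016,-0.175,-0.024],"delta_rot":[0,0,0.48]},
    {"gripper":-1,"linear":[-0.02,-0.22,-0.03],"delta_rot":[0,0,0.51]},
    {"gripper":-1,"linear":[-0.024,-0.265,-0.04],"delta_rot":[0,0,0.51]},
    {"gripper":-1,"linear":[-0.028,-0.3,-0.05],"delta_rot":[0,0,0.51]},
    {"gripper":-1,"linear":[-0.028,-0.31,-0.05],"delta_rot":[0,0,0.51]}
  ]
}}

```text
clock: 6.15
position: [0.503, -0.2933, 0.1457]
ee_rot: [-0.0, 0.979, 0.206, -0.001]
contact_force: [-0.6, 0.3, -0.4]
width: 0.0852
gripper_force: 0.0
```

Emit:
{"method": "send_rows", "body": {
  "increments": [
    {"gripper":-1,"linear":[0,0,0],"delta_rot":[0,0,0]},
    {"gripper":-1,"linear":[0,0,0],"delta_rot":[0,0,0]},
    {"gripper":-1,"linear":[0,0,0],"delta_rot":[0,0,0]}
  ]
}}

```text
clock: 6.45
position: [0.5042, -0.2892, 0.1478]
ee_rot: [-0.0, 0.978, 0.208, 0.0]
contact_force: [0.1, 0.9, -0.1]
width: 0.0856
gripper_force: 0.0
```

Run:
```python
from m import *
import pickle
g=pickle.load(open("w3.pkl","rb"));print("w3 knob line",toplane((585.2,128.6),.03,*g[1:]))
g=grab("wrist");pickle.dump(g,open("w4.pkl","wb"));s=get_state();print(s["position"],s["ee_rot"],s["clock"])
blobs(g,.03,(0,0,640,300),amin=5)
u=topix((.5527,-.2701,.02),*g[1:]);print(u)
a=u.astype(int)-[80,60];print("origin",a);cv2.imwrite("pics/c4.png",cv2.resize(g[0][max(a[1],0):a[1]+120,max(a[0],0):a[0]+160],None,fx=4,fy=4,interpolation=cv2.INTER_CUBIC))
```

```text
w3 knob line [ 0.56408663 -0.2709553   0.03      ]
[ 0.50423016 -0.28928503  0.14784174] [-2.02242470e-05  9.78154575e-01  2.07878672e-01  2.92229534e-04] 6.5
[359.9   2.3] 207 [ 0.6578 -0.2515] axis 110 len 0.0359
[211.8  79.2] 111 [ 0.5578 -0.1637] axis 68 len 0.0234
[333.4 133.2] 93 [ 0.5586 -0.2741] axis -157 len 0.0233
[462.2 135.6] 69 [ 0.6029 -0.3778] axis 124 len 0.0219
[326.29637178 136.63725368]
origin [246  76]
```

View pics/c4.png

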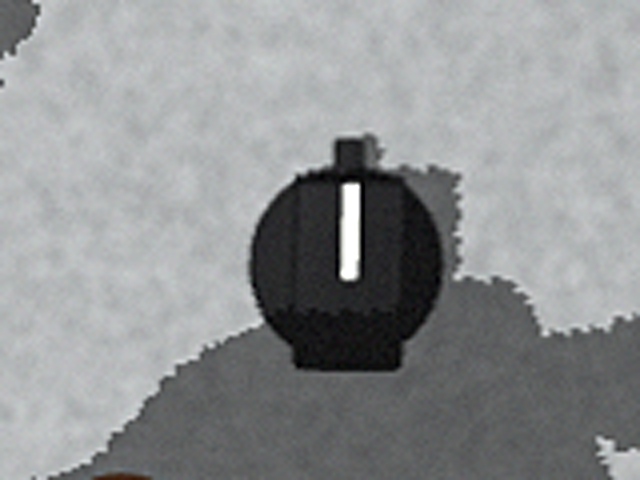

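The black knob's bar is centred at about column 333.5, rows 120–154, with its nose up. It is aligned with the tool x to within about 1°.

Run:
```python
from m import *
import pickle
g=pickle.load(open("w4.pkl","rb"))
a,b=[toplane((333.5,r),.03,*g[1:]) for r in(119.9,153.8)];print(a,b,np.linalg.norm(a-b),(a+b)/2)
c=(a+b)/2;f=toplane((332.7,141),.005,*g[1:]);print("disc",f)
s=np.array([0.50423016,-0.28928503,0.14784174]);print("delta",c-s)
```

```text
[ 0.56875349 -0.26955408  0.03      ] [ 0.54239824 -0.28158486  0.03      ] 0.028971346099942813 [ 0.55557586 -0.27556947  0.03      ]
disc [ 0.55039642 -0.27801512  0.005     ]
delta [ 0.0513457   0.01371556 -0.11784174]
```

Run:
```python
from m import *
import pickle
g=pickle.load(open("w4.pkl","rb"))
a,b=[toplane((333.5,r),.03,*g[1:]) for r in(119.9,168.4)];print(np.linalg.norm(a-b),(a+b)/2,(a+b)/2-get_state()["position"])
```

```text
0.04203425823115145 [ 0.54963471 -0.27828288  0.03      ] [ 0.04540455  0.01100215 -0.11784174]
```

Emit:
{"method": "send_rows", "body": {
  "increments": [
    {"gripper":-0.4,"linear":[0.023,0.006,-0.02],"delta_rot":[0,0,-0.01]},
    {"gripper":-0.4,"linear":[0.0455,0.011,-0.05],"delta_rot":[0,0,-0.01]},
    {"gripper":-0.4,"linear":[0.0455,0.011,-0.085],"delta_rot":[0,0,-0.01]},
    {"gripper":-0.4,"linear":[0.0455,0.011,-0.115],"delta_rot":[0,0,-0.01]},
    {"gripper":-0.4,"linear":[0.0455,0.011,-0.137],"delta_rot":[0,0,-0.01]},
    {"gripper":-0.4,"linear":[0.0455,0.011,-0.137],"delta_rot":[0,0,-0.01]},
    {"gripper":-0.4,"linear":[0.0455,0.011,-0.137],"delta_rot":[0,0,-0.01]}
  ]
}}

```text
clock: 7.2
position: [0.5497, -0.2793, 0.0108]
ee_rot: [0.0, 0.979, 0.203, 0.0]
contact_force: [0.2, -0.9, 0.3]
width: 0.0599
gripper_force: 0.0
```

Emit:
{"method": "send_rows", "body": {
  "increments": [
    {"gripper":1,"linear":[0,0,0],"delta_rot":[0,0,0]},
    {"gripper":1,"linear":[0,0,0],"delta_rot":[0,0,0]},
    {"gripper":1,"linear":[0,0,0],"delta_rot":[0,0,0]},
    {"gripper":1,"linear":[0,0,0],"delta_rot":[0,0,0]},
    {"gripper":1,"linear":[0,0,0],"delta_rot":[0,0,0]}
  ],
  "newtons": 50
}}

```text
clock: 7.7
position: [0.5504, -0.2807, 0.0122]
ee_rot: [0.001, 0.979, 0.202, 0.001]
contact_force: [-0.1, 0.7, 6.1]
width: 0.024
gripper_force: 50.1
```

Emit:
{"method": "send_rows", "body": {
  "increments": [
    {"gripper":1,"linear":[0,0,0.03],"delta_rot":[0,0,0]},
    {"gripper":1,"linear":[0,0,0.075],"delta_rot":[0,0,0]},
    {"gripper":1,"linear":[0,0.02,0.113],"delta_rot":[0,0,-0.05]},
    {"gripper":1,"linear":[-0.004,0.065,0.12],"delta_rot":[0,0,-0.1]},
    {"gripper":1,"linear":[-0.007,0.11,0.12],"delta_rot":[0,0,-0.15]},
    {"gripper":1,"linear":[-0.01,0.155,0.12],"delta_rot":[0,0,-0.18]},
    {"gripper":1,"linear":[-0.013,0.2,0.12],"delta_rot":[0,0,-0.18]},
    {"gripper":1,"linear":[-0.0145,0.245,0.12],"delta_rot":[0,0,-0.18]}
  ]
}}

```text
clock: 8.5
position: [0.5341, -0.0335, 0.1307]
ee_rot: [0.0, 0.994, 0.113, 0.0]
contact_force: [-0.1, 0.7, -0.5]
width: 0.0239
gripper_force: 49.3
```

Emit:
{"method": "send_rows", "body": {
  "increments": [
    {"gripper":1,"linear":[0,0.028,0],"delta_rot":[0,0,0]},
    {"gripper":1,"linear":[0,0.028,0],"delta_rot":[0,0,0]},
    {"gripper":1,"linear":[0,0.028,0],"delta_rot":[0,0,0]},
    {"gripper":1,"linear":[0,0.028,0],"delta_rot":[0,0,0]}
  ]
}}

```text
clock: 8.9
position: [0.5349, -0.008, 0.1304]
ee_rot: [0.0, 0.994, 0.113, 0.0]
contact_force: [-0.6, -0.3, -1.0]
width: 0.0235
gripper_force: 49.3
```

Run:
```python
from m import *
import pickle
g=grab("wrist");pickle.dump(g,open("w5.pkl","wb"));s=get_state();print(s["position"],s["ee_rot"],s["clock"],s["width"])
u=topix((.5894,.0066,.094),*g[1:]);print(u)
a=np.array([250,80]);cv2.imwrite("pics/c5.png",cv2.resize(g[0][80:230,240:420],None,fx=4,fy=4,interpolation=cv2.INTER_CUBIC))
```

```text
[ 0.53491931 -0.00819772  0.13038329] [3.17320361e-04 9.93648935e-01 1.12524174e-01 6.22099908e-05] 8.95 0.02362410952024015
[319.97978481 141.84588364]
```

View pics/c5.png

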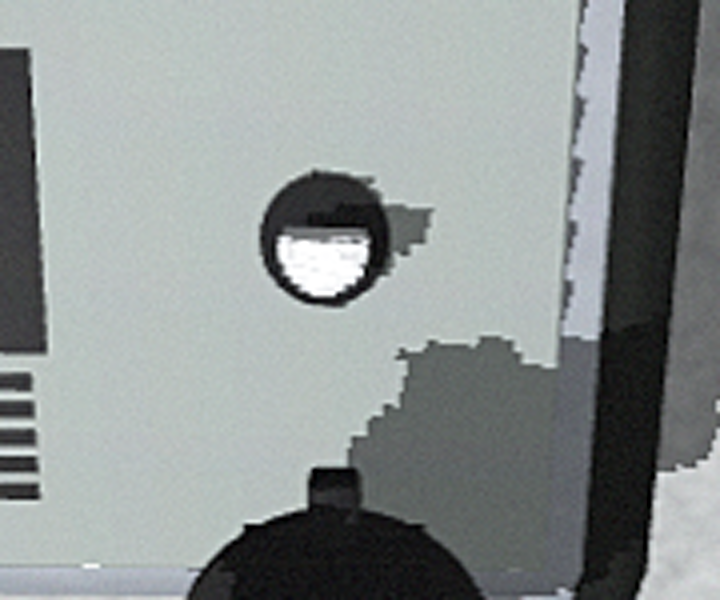

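The spindle's D shows at crop (322,262), flat edge row about 230 and nearly horizontal. The held knob's nose end is at crop (335,470), so I'll compare the two in tool axes.

Run:
```python
from m import *
import pickle
from scipy.optimize import minimize
g=pickle.load(open("w5.pkl","rb"));im,K,k1,W=g
s=np.array([0.53491931,-0.00819772,0.13038329]);th=2*np.arctan2(.112524,.993649);ex=np.array([np.cos(th),np.sin(th)]);ey=np.array([np.sin(th),-np.cos(th)])
tool=lambda P:np.array([(P[:2]-s[:2])@ex,(P[:2]-s[:2])@ey])*1e3
print("toolx",np.degrees(th))
for thr in(62,150):
  x0,y0,x1,y1=302,122,342,160
  sub=im[y0:y1,x0:x1].min(2);l=cv2.connectedComponents((sub>thr).astype(np.uint8))[1];M=(l==l[23,18]).astype(float)
  yy,xx=np.mgrid[y0:y1,x0:x1]
  w=np.array([[tool(toplane((x,y),.094,K,k1,W)) for x,y in zip(a,b)] for a,b in zip(xx,yy)])
  def cost(p):
    d=w-p[:2];n=np.array([np.cos(p[2]),np.sin(p[2])])
    q=np.minimum(6.7-np.hypot(d[...,0],d[...,1]),2-d@n)
    return ((1/(1+np.exp(-q/.2))-M)**2).sum()
  b=min((minimize(cost,[54,0,t],method="Nelder-Mead") for t in(-.3,0,.3)),key=lambda r:r.fun)
  print(thr,M.sum(),"tool mm",b.x[:2].round(2),"flat rel deg",np.degrees(b.x[2]).round(2),b.fun.round(1),"n px rows",np.nonzero(M.any(1))[0][[0,-1]]+y0,np.nonzero(M.any(0))[0][[0,-1]]+x0)
  for r in M[5:35].astype(int): print("".join(".#"[v] for v in r))
zb=s[2]-.0122
for z in(.008,.010):
  for uv in((317.4,196.9),(330.1,196.9)): print("nose",z,tool(toplane(uv,zb+z,K,k1,W)))
cv2.imwrite("pics/c6.png",cv2.resize(im[190:270,270:385],None,fx=6,fy=6,interpolation=cv2.INTER_CUBIC))
```

```text
toolx 12.921667418748394
62 350.0 tool mm [56.84 -2.09] flat rel deg -2.12 59.3 n px rows [136 154] [309 332]
........................................
........................................
........................................
........................................
........................................
........................................
........................................
........................................
........................................
.........##.............................
.........#####################..........
........######################..........
.......########################.........
.......########################.........
.......#######################..........
.......########################.........
.......########################.........
.......#######################..........
.......#######################..........
........######################..........
........#####################...........
........#####################...........
..........###################...........
..........##################............
......
[... 1001 characters left out ...]
###########..........
........######################..........
........######################..........
.........###################............
.........####################...........
.........####################...........
...........################.............
...........################.............
.............############...............
.............###########................
................######..................
........................................
........................................
........................................
nose 0.008 [31.37532329 -3.35435738]
nose 0.008 [31.37485446  3.25255602]
nose 0.01 [31.95900643 -3.31557381]
nose 0.01 [31.958544    3.20107522]
```

View pics/c6.png

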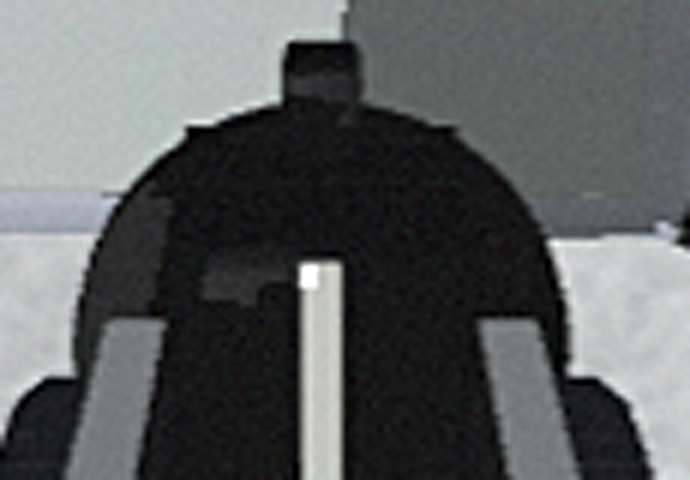

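Run:
```python
from m import *
import pickle
from scipy.optimize import minimize
g=pickle.load(open("w5.pkl","rb"));im,K,k1,W=g
s=np.array([0.53491931,-0.00819772,0.13038329]);th=2*np.arctan2(.112524,.993649);ex=np.array([np.cos(th),np.sin(th)]);ey=np.array([np.sin(th),-np.cos(th)])
tool=lambda P:np.array([(P[:2]-s[:2])@ex,(P[:2]-s[:2])@ey])*1e3
zb=s[2]-.0122
print("line front->centre x",tool(toplane((323.5,233.7),zb+.030,K,k1,W))-[19.4,0])
for z,r in((.010,202),(0,196.9),(.003,196.9)):print("nose",z,tool(toplane((323.6,r),zb+z,K,k1,W)))
print("disc",[tool(toplane(uv,zb+.005,K,k1,W)) for uv in((270+77/6,190+330/6),(270+567/6,190+330/6))])
x0,y0,x1,y1=302,122,342,160
sub=im[y0:y1,x0:x1].min(2);yy,xx=np.mgrid[y0:y1,x0:x1]
w=np.array([[tool(toplane((x,y),.094,K,k1,W)) for x,y in zip(a,b)] for a,b in zip(xx,yy)])
for thr in(62,110,150):
  l=cv2.connectedComponents((sub>thr).astype(np.uint8))[1];M=(l==l[23,18]).astype(float)
  def cost(p):
    d=w-p[:2];n=np.array([np.cos(p[2]),np.sin(p[2])])
    q=np.minimum(p[3]-np.hypot(d[...,0],d[...,1]),p[4]-d@n)
    return ((1/(1+np.exp(-q/.2))-M)**2).sum()
  b=minimize(cost,[56,-2,0,6.7,2],method="Nelder-Mead",options=dict(maxiter=4000));print(thr,b.x.round(2),b.fun.round(1))
# collar: black ring, centre on axis at z~.074
d=(sub<62).astype(np.uint8);ys,xs=np.nonzero(d);print("dark cols",xs.min()+x0,xs.max()+x0,"rows",ys.min()+y0,ys.max()+y0)
W2=W[:3,3];print("cam tool",tool(W2),W2[2])
```

```text
line front->centre x [ 0.7591871  -0.22118904]
nose 0.01 [29.21836734 -0.13245569]
nose 0 [29.04030109 -0.10788869]
nose 0.003 [29.91583142 -0.11581081]
disc [array([  2.4458795 , -22.93535683]), array([ 2.43404601, 22.81327947])]
62 [ 5.628e+01 -2.000e+00  2.000e-02  7.130e+00  3.320e+00] 12.3
110 [56.2  -2.09  0.    6.8   3.3 ] 19.9
150 [ 5.63e+01 -2.04e+00 -1.00e-02  6.76e+00  1.73e+00] 17.0
dark cols 305 337 rows 123 155
cam tool [74.09809054 -0.51558825] 0.27257356503280883
```

The spindle measures at tool (56.2, -2.0) mm with its flat aligned to the tool. The knob axis is at about (0.2, -0.1) mm. I'll move over it and descend to just above the tip.

Emit:
{"method": "send_rows", "body": {
  "increments": [
    {"gripper":1,"linear":[0.027,0.007,0],"delta_rot":[0,0,0]},
    {"gripper":1,"linear":[0.0542,0.0144,0],"delta_rot":[0,0,0]},
    {"gripper":1,"linear":[0.0542,0.0144,-0.01],"delta_rot":[0,0,0]},
    {"gripper":1,"linear":[0.0542,0.0144,-0.022],"delta_rot":[0,0,0]},
    {"gripper":1,"linear":[0.0542,0.0144,-0.022],"delta_rot":[0,0,0]}
  ]
}}

```text
clock: 9.45
position: [0.5872, 0.0066, 0.1059]
ee_rot: [-0.0, 0.994, 0.112, -0.002]
contact_force: [0.7, 1.0, -1.3]
width: 0.0242
gripper_force: 49.3
```

Emit:
{"method": "send_rows", "body": {
  "increments": [
    {"gripper":1,"linear":[0,0,-0.001],"delta_rot":[0,0,0]},
    {"gripper":1,"linear":[0,0,-0.002],"delta_rot":[0,0,0]},
    {"gripper":1,"linear":[0,0,-0.003],"delta_rot":[0,0,0]},
    {"gripper":1,"linear":[0,0,-0.004],"delta_rot":[0,0,0]},
    {"gripper":1,"linear":[0,0,-0.004],"delta_rot":[0,0,0]}
  ]
}}

```text
clock: 9.95
position: [0.5888, 0.0074, 0.1045]
ee_rot: [0.0, 0.994, 0.113, 0.0]
contact_force: [-0.4, -0.3, 0.1]
width: 0.0241
gripper_force: 49.3
```

Emit:
{"method": "send_rows", "body": {
  "increments": [
    {"gripper":1,"linear":[0,0,-0.001],"delta_rot":[0,0,0]},
    {"gripper":1,"linear":[0,0,-0.002],"delta_rot":[0,0,0]},
    {"gripper":1,"linear":[0,0,-0.003],"delta_rot":[0,0,0]},
    {"gripper":1,"linear":[0,0,-0.003],"delta_rot":[0,0,0]}
  ]
}}

```text
clock: 10.35
position: [0.5891, 0.007, 0.1013]
ee_rot: [0.0, 0.994, 0.113, 0.0]
contact_force: [0.9, -2.1, 0.6]
width: 0.0241
gripper_force: 49.5
```

The knob is 5 mm past the spindle tip with almost no force, so the D has engaged. I'll continue down.

Emit:
{"method": "send_rows", "body": {
  "increments": [
    {"gripper":1,"linear":[0,-0.0003,-0.002],"delta_rot":[0,0,0]},
    {"gripper":1,"linear":[0,-0.0003,-0.004],"delta_rot":[0,0,0]},
    {"gripper":1,"linear":[0,-0.0003,-0.006],"delta_rot":[0,0,0]},
    {"gripper":1,"linear":[0,-0.0003,-0.007],"delta_rot":[0,0,0]},
    {"gripper":1,"linear":[0,-0.0003,-0.007],"delta_rot":[0,0,0]}
  ]
}}

```text
clock: 10.85
position: [0.589, 0.0068, 0.0941]
ee_rot: [0.0, 0.994, 0.113, -0.0]
contact_force: [0.8, -2.7, -0.5]
width: 0.024
gripper_force: 49.4
```

Emit:
{"method": "send_rows", "body": {
  "increments": [
    {"gripper":1,"linear":[0,0,-0.002],"delta_rot":[0,0,0]},
    {"gripper":1,"linear":[0,0,-0.003],"delta_rot":[0,0,0]},
    {"gripper":1,"linear":[0,0,-0.004],"delta_rot":[0,0,0]},
    {"gripper":1,"linear":[0,0,-0.004],"delta_rot":[0,0,0]}
  ]
}}

```text
clock: 11.25
position: [0.5891, 0.0068, 0.0908]
ee_rot: [0.0, 0.994, 0.113, 0.0]
contact_force: [-0.4, -3.5, 5.1]
width: 0.0241
gripper_force: 49.9
```

Spring contact came where expected. I'll press through to the hard stop.

Emit:
{"method": "send_rows", "body": {
  "increments": [
    {"gripper":1,"linear":[0,0,-0.001],"delta_rot":[0,0,0]},
    {"gripper":1,"linear":[0,0,-0.002],"delta_rot":[0,0,0]},
    {"gripper":1,"linear":[0,0,-0.003],"delta_rot":[0,0,0]},
    {"gripper":1,"linear":[0,0,-0.004],"delta_rot":[0,0,0]},
    {"gripper":1,"linear":[0,0,-0.004],"delta_rot":[0,0,0]}
  ],
  "newtons": 80
}}

```text
clock: 11.75
position: [0.5892, 0.0069, 0.0873]
ee_rot: [0.0, 0.994, 0.113, 0.0]
contact_force: [-1.6, -3.6, 8.1]
width: 0.0232
gripper_force: 84.2
```

Emit:
{"method": "send_rows", "body": {
  "increments": [
    {"gripper":1,"linear":[0,0,-0.0005],"delta_rot":[0,0,0]},
    {"gripper":1,"linear":[0,0,-0.001],"delta_rot":[0,0,0]},
    {"gripper":1,"linear":[0,0,-0.001],"delta_rot":[0,0,0]},
    {"gripper":1,"linear":[0,0,-0.001],"delta_rot":[0,0,0]}
  ]
}}

```text
clock: 12.15
position: [0.5892, 0.0068, 0.0871]
ee_rot: [0.0, 0.994, 0.113, 0.001]
contact_force: [-2.5, -2.8, 13.0]
width: 0.0235
gripper_force: 84.5
```

Emit:
{"method": "send_rows", "body": {
  "increments": [
    {"gripper":1,"linear":[0,0,-0.0005],"delta_rot":[0,0,0]},
    {"gripper":1,"linear":[0,0,-0.001],"delta_rot":[0,0,0]},
    {"gripper":1,"linear":[0,0,-0.001],"delta_rot":[0,0,0]},
    {"gripper":1,"linear":[0,0,-0.001],"delta_rot":[0,0,0]}
  ]
}}

```text
clock: 12.55
position: [0.5893, 0.0069, 0.087]
ee_rot: [0.0, 0.994, 0.113, 0.001]
contact_force: [-3.3, -3.0, 16.6]
width: 0.0233
gripper_force: 85.1
```

Run:
```python
from m import *
import pickle
D=pickle.load(open("d.pkl","rb"));g=grab("top");w=grab("wrist");s=get_state();print(s["position"],s["contact_force"],s["clock"])
blobs(w,.072,(0,0,640,300),amin=5)
cv2.imwrite("pics/f.png",np.vstack([cv2.resize(w[0][60:300,60:500],(550,300)),cv2.resize(g[0][120:280,200:493],(550,300))]))
```

```text
[0.5892451  0.00684383 0.08697706] [-4.37677006 -2.35659885 17.37129001] 12.65
[1.5 0.9] 12 [0.6785 0.1882] axis 121 len 0.0031
[250.1  51.8] 31041 [0.6807 0.0647] axis 102 len 0.3128
[86.3  0.8] 6 [0.6865 0.1455] axis 117 len 0.0026
[122.9   5.3] 93 [0.6881 0.1277] axis 106 len 0.0088
[137.6   0.5] 8 [0.6915 0.1208] axis 100 len 0.0027
[345.2   1. ] 16 [0.7123 0.0248] axis 97 len 0.0032
[476.7   2. ] 72 [ 0.7267 -0.0359] axis 112 len 0.0095
[546.6   7.5] 238 [ 0.7331 -0.0699] axis 126 len 0.0122
[562.8   2.7] 27 [ 0.7371 -0.0769] axis 149 len 0.0056
[5.742e+02 4.000e-01] 5 [ 0.7395 -0.082 ] 
[581.6   0.7] 17 [ 0.7404 -0.0856] axis 107 len 0.0047
[601.8   1. ] 10 [ 0.743  -0.0956] axis 117 len 0.0028
[632.9   0.7] 19 [ 0.7475 -0.1111] axis 105 len 0.0056
[623.6   8.3] 158 [ 0.7431 -0.1079] axis 92 len 0.0147
[305.4  10.4] 5 [0.7043 0.0421] 
[602.7  19.6] 170 [ 0.7357 -0.0998] axis 98 len 0.0145
[559.  16.] 30 [ 0.7313 -0.0774] axis -169 len 0.0046
[106.3  15.6] 32 [0.682  0.1355] axis 126 len 0.0037
[148.   13.1] 7 [0.6871 0.1155] axis 77 len 0.0023
[564.9  14.7] 17 [ 0.7326 -0.0801]
[... 1325 characters left out ...]
is -178 len 0.0565
[243.  233.5] 8 [0.5847 0.0538] axis -172 len 0.0062
[322.7 250.6] 98 [0.5844 0.0061] axis -166 len 0.0319
[ 50.3 237.8] 9 [0.5551 0.1675] axis 127 len 0.0075
[ 25.1 242.5] 8 [0.548  0.1837] axis -167 len 0.0065
[244.  247.5] 6 [0.5759 0.052 ] axis -172 len 0.0049
[ 49.2 262.7] 168 [0.5373 0.1693] axis 175 len 0.0270
[245. 261.] 5 [0.5671 0.0501] 
[ 36.4 277.2] 12 [0.5245 0.1784] axis -174 len 0.0062
[632.3 291.8] 133 [ 0.5993 -0.1975] axis 174 len 0.0158
[220. 283.] 41 [0.5484 0.063 ] axis 103 len 0.0299
[204. 290.] 9 [0.5411 0.0723] axis 103 len 0.0069
[516.5 295.6] 27 [ 0.5807 -0.1213] axis 68 len 0.0116
[638.6 294.2] 5 [ 0.5986 -0.203 ] 
[191.  296.2] 5 [0.5346 0.0799]
```

View pics/f.png

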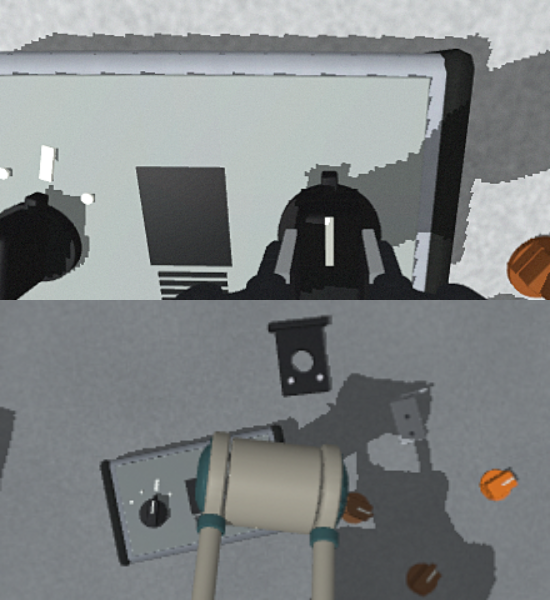

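The knob sits low on the panel at (330,215), held and pressed at 17 N. The selector (38,215) points at the bar, and the other objects in view look unmoved. I'm handing in.

```bash
python3 -c "from rig import sign_off; print(sign_off())"
```

```text
the job is handed in; nothing more can be done
None
```

The job is handed in: the selector is on the long bar mark, and the knob is on the D-spindle, held pressed to its stop at about 17 N. It took 12.65 s on the robot clock, and I did not touch the drill, jig or bracket.

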